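Notch up the roller-stand speed selector

TASK

Bring the railway truck's roller stand to its fifth speed. With a fingertip against the side of the upright knob, push the selector lever counter-clockwise (seen from above) all the way back to its off stop and let it rest there a moment, then push it clockwise exactly five clicks and leave it seated in that notch. Never take the knob between the fingers, and leave the oil bottle, spare wheel and wrench where they are.

Things in the scene. Friction and masses are not known exactly. Their poses are not given: they have to be found in the camera images.
- controller: Grey metal case, 210 x 210 mm, 62 mm high, fixed to the bench, flat aluminium face on top. Origin: centre of its underside; z up. The selector lever turns on a vertical axis through the face's centre. Two steel stop pegs, 10 mm across, 12 mm high, stand on the face 36 mm from that axis, 0.32 rad beyond the end positions. Two black cable glands stick out 20 mm from its +x side
- dial_axis (a point): point on the lever's turning axis at the surface of the aluminium face, 62 mm above the bench; axes as the case's
- off_mark (a point): the off mark: a dark radial bar, 20 x 10 mm, on the face 88 mm from the turning axis, 1.6 rad counter-clockwise (from above) from the case's +x. From it, clockwise on the same circle, eight round studs 11 mm across, 3 mm high, 0.4 rad apart, mark notches 1 to 8; the pointer points at them
- lever_knob (a point): on the axis of the lever's upright black knob, 65 mm from the turning axis, 34 mm above the face. Knob: vertical cylinder 18 mm across, 12 to 52 mm above the face. Below it a flat steel arm 14 mm wide, its top 12 mm above the face, ends in a pointer 80 mm from the axis; black hub on the axis 38 mm across, its screw's top 22 mm above the face. Site x points outward along the arm, z up
- lever (a joint): turn of the lever, rad, clockwise from above: 0 = off stop, a click detent every 0.4 (fifth notch 2.0) to 3.2 at the far stop. The knob lies at 1.6 minus this, counter-clockwise from the case's +x. About 4 to 7 N sideways on the knob leaves a notch; past half-way to the next it snaps in by itself and stays there when let go
- truck: fixed roller stand, 300 x 240 mm, with a steel four-wheel railway truck on it, 160 mm high in all; origin: centre of its underside
- oil_bottle: loose grey oil bottle, 52 mm across, 130 mm high; origin: centre of its underside. Leave alone
- spare_wheel: loose steel wheel lying flat, 90 mm across, 26 mm high; origin: centre of its underside. Leave alone
- wrench: loose steel wrench lying along its x axis, 180 mm long, 8 mm thick; origin: its middle, on the bench. Leave alone

How it is judged:
By the outcome, as a careful person would: the job done as asked, in the order asked, and still so for the second after the job is handed in, with the robot touching nothing.
It also fails if it takes over 67 s, if anything falls off the work surface, if the arm or the gripper's body presses on something with over 40 N, if the wrist force passes 120 N, or if a joint passes its speed limit or range.

ROBOT

A 6-joint arm with a two-finger parallel gripper is mounted at the origin on the work surface. World frame = base frame: x ahead of the robot, y to its left, z up, the work surface at z = 0. Lengths are in m, angles in rad, forces in N, time in s.
With the tool pointing down it reaches from about 0.35 to 0.975 m from the base axis. Payload 4.9 kg.
Tool frame: the origin (TCP) lies at the very end of the fingers, on their centre line; the grasp point (between the pads) lies 19 mm behind it; z points along the fingers, y is the direction in which the jaws open and shut (so a half turn about z gives the same grasp; the last joint's range is limited). The gripper opens to 85 mm and grips with 20 to 120 N. Pads are 22 mm wide; open, the fingers measure 114 mm over their backs; the gripper's body (76 mm by 85 mm) begins 54 mm behind the grasp point. The pads swing forward as they close: fully open they stand 13 mm farther back than shut.
Start: joints at [1.031, 0.053, 1.613, -0, 1.476, -0.119], TCP at [0.255, 0.57, 0.231] pointing down, gripper open.
Joint ranges: [-3.01, 3.01], [-1.01, 2.22], [0.06, 2.58], [-1.02, 4.17], [0.09, 2.62], [-3.14, 3.14]. Speed limits (rad/s): [2.57, 2.57, 3.14, 3.14, 3.14, 3.14].

INTERFACE

Orientations are given as a rotation vector (axis times angle).
In Python, from workcell import env, imaging gives the robot as it stands. The module is installed in compiled form; this text tells all that it offers.
- The arm moves only by the tool apply_moves, never from a script. Its argument "moves" is one flat list of numbers, 4 for each row, row after row: the shift along the world's x, y, z in m, then the turn about the world's z in rad. In form: [dx, dy, dz, roll, dx, dy, dz, roll, ...]. A call has 1 to 10 rows; each row shifts and turns the pose as measured when the row begins; what a row does not reach is not made up. A row lasts 1/8 s, in which the tool goes at most 62.5 mm and 10.7 degrees, less where a joint would pass 70% of its speed; a pose out of reach is approached as far as the arm can. A call with a gripper value outside its range is refused whole. "claw" is the finger opening in m, from 0 to 0.0854, set as the call begins (left out, the last holds). The fingers move at their own pace and stop on an object; "squeeze" is the grip in N (left out, the last holds). Time passes only in rows, so rows that do not move let the fingers close. It gives the time, the measured TCP pose, the force and the opening at its end, in the units of the state.
- env.state(): the state, without advancing time (a new reading comes with each control period).
- imaging.read_camera(name): name is "side" or "top"; returns the picture (400x640x3 uint8, red, green, blue); there is no depth.
- imaging.camera_model(name): a dict with "fx", "fy", "cx", "cy" (pixels), "rvec" (rotation vector, rad) and "tvec" (3), from world to camera coordinates, as OpenCV has them. Camera axes: x right, y down, z forward; pixel columns grow to the right and rows downward; lengths in m; the calibration is good to about 2 mm. A picture is of the moment at which its call begins. camera_model takes no time and is no camera call.
- env.hand_in(): hands the job in, once; it reports no verdict.
The state is a dict: "time_s": time; "joint_positions": joint angles; "joint_vel": joint speeds; "effort": joint torques, N m; "ee_pos": TCP position; "tcp_rot": TCP orientation; "contact_force": force on the tool from outside, world axes, zero at the start; "wrist_torque": the same for the moment, N m; "width": opening from 0.0 (shut) to 1.0 (fully open).
Only numpy, scipy, OpenCV 4.12 (cv2) and the standard library are available. Lean on these libraries where they do the work, as an engineer would, in place of code of your own. Each camera call takes 0.05 s, during which the arm holds its last target. There are 200 camera calls.

## Working session

There is one attempt and no reset: what is moved stays moved. The work goes in short steps, Python scripts to look and compute and a tool call to move; the robot and the scene stay as the last step left them, time stands still between calls to the robot, and variables do not carry over. Pictures are saved under pics/ and viewed, about 8 in all and at most 12, crops included, and the job is handed in when it is done.

Besides the shell and the picture viewer there is one more tool, called after ">>>" by a JSON object that holds its "name" and its "arguments". apply_moves: Moves the arm, as the interface text tells. Its arguments: {"type":"object","properties":{"moves":{"type":"array","items":{"type":"number"}},"claw":{"type":"number"},"squeeze":{"type":"number"}},"required":["moves"]}

```bash
mkdir -p pics; cat > h.py <<'E'
import numpy as np, cv2
from workcell import env, imaging
def cam(n):
    m=imaging.camera_model(n);K=np.array([[m["fx"],0,m["cx"]],[0,m["fy"],m["cy"]],[0,0,1.]])
    return K,np.array(m["rvec"],float),np.array(m["tvec"],float)
def proj(n,P):
    K,r,t=cam(n);return cv2.projectPoints(np.array(P,float).reshape(-1,3),r,t,K,None)[0][:,0]
def onz(n,uv,z):
    K,r,t=cam(n);R=cv2.Rodrigues(r)[0];c=-R.T@t
    d=(R.T@np.linalg.inv(K)@np.c_[np.array(uv,float).reshape(-1,2),np.ones(len(np.array(uv).reshape(-1,2)))].T).T
    return c+d*((z-c[2])/d[:,2])[:,None]
def shot(n,f,crop=None,s=1):
    im=imaging.read_camera(n)[:,:,::-1]
    if crop: x0,x1,y0,y1=crop; im=im[y0:y1,x0:x1]
    cv2.imwrite("pics/"+f,cv2.resize(im,None,fx=s,fy=s,interpolation=cv2.INTER_CUBIC))
E
python3 - <<'E'
from h import *
shot("top","t1.png");shot("side","s1.png");print(env.state())
for n in("top","side"):
    K,r,t=cam(n);print(n,K[0,0],-cv2.Rodrigues(r)[0].T@t)
E
```

```text
{'time_s': 0.1, 'joint_positions': array([ 1.03097477e+00,  5.33220053e-02,  1.61418525e+00,  1.27369455e-05,
        1.47600224e+00, -1.18975294e-01]), 'joint_vel': array([-0.00048129, -0.00072437, -0.00135517, -0.00034252,  0.00023279,
       -0.00123968]), 'effort': array([ 1.25382971e-04, -3.94903207e+01, -3.71363997e+01, -1.59990900e-04,
        3.86057451e-03, -1.04598570e-05]), 'ee_pos': array([0.25501716, 0.56997491, 0.23014958]), 'tcp_rot': array([-6.56065712e-01, -3.07167759e+00,  2.84208167e-03]), 'contact_force': array([ 0.0040086 ,  0.29083693, -0.19569884]), 'wrist_torque': array([-0.00400952,  0.02931363, -0.01845482]), 'width': 1.0031465884050383}
top 395.27203156375907 [ 0.48306026 -0.01496241  1.42638507]
side 516.348304403253 [ 0.36028733 -1.23271277  0.97469489]
```

View pics/t1.png

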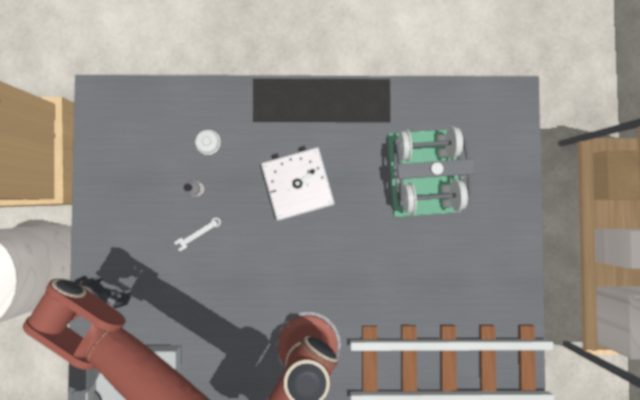

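View pics/s1.png

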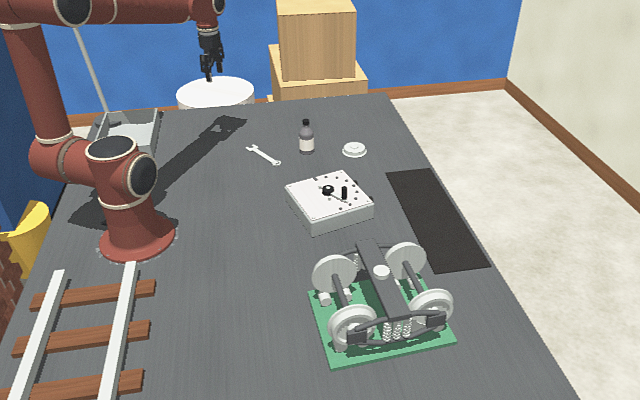

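The top view shows the controller at about (297,183), with its glands to the upper left and the knob at about (312,171). The truck is at (430,170), and the bottle, wheel and wrench are on the left. Next I'll enlarge the dial.

```bash
python3 - <<'E'
from h import *
shot("top","t2.png",(250,350,140,225),8)
shot("side","s2.png",(275,385,160,240),7)
E
```

```text
(no output)
```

View pics/t2.png

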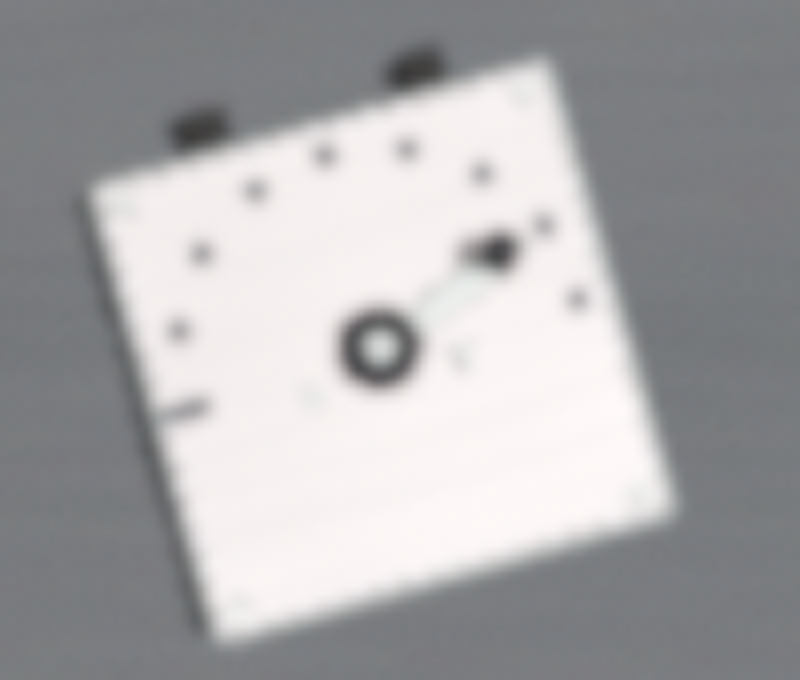

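View pics/s2.png

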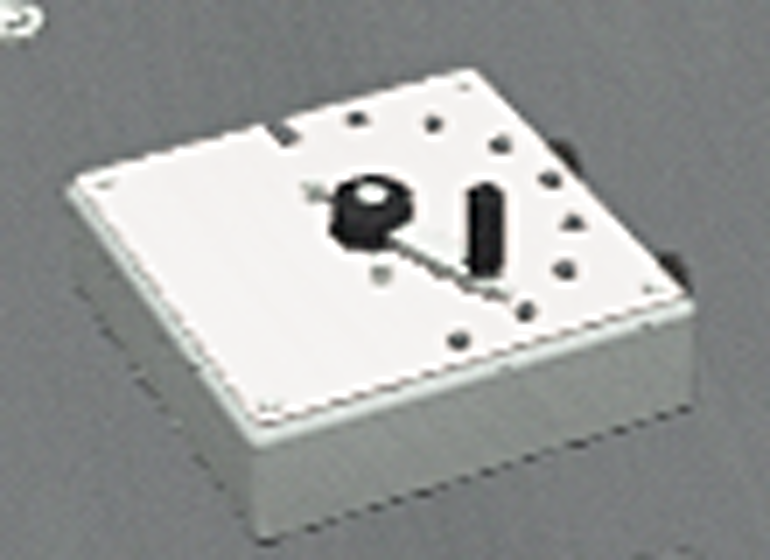

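In the top crop, the off bar is at (188,409), the studs run from (180,331) clockwise to (577,298), and the hub is at (379,348). The pointer is at stud 7 (543,225). The side crop agrees. Next I'll fit the dial pose.

```bash
cat >> h.py <<'E'
from scipy.optimize import least_squares
def fit():
    px=np.array([(180,331),(201,254),(256,192),(325,155),(405,150),(481,173),(543,225),(577,298)],float)
    uv=(px+.5)/8-.5+[250,140]
    W=onz("top",uv,.065)[:,:2]; k=np.arange(1,9)
    f=lambda p:(p[:2]+.088*np.c_[np.cos(p[2]+1.6-.4*k),np.sin(p[2]+1.6-.4*k)]-W).ravel()
    s=least_squares(f,[.5,.05,0]); return s.x,s.fun
E
python3 - <<'E'
from h import *
p,r=fit();print(p,abs(r).max())
uv=(np.array([[379.,348]])+.5)/8-.5+[250,140];print("hub",onz("top",uv,.084))
# side check
px=np.array([(357,119),(433,124),(501,145),(551,180),(573,223),(565,270),(526,311),(459,341)],float)
W=onz("side",(px+.5)/7-.5+[275,160],.065)[:,:2];k=np.arange(1,9)
print((W-(p[:2]+.088*np.c_[np.cos(p[2]+1.6-.4*k),np.sin(p[2]+1.6-.4*k)]))*1e3)
for l in np.arange(0,3.3,.4):
    a=p[2]+1.6-l;print(round(l,1),round(a,3),p[:2]+.065*np.array([np.cos(a),np.sin(a)]))
import cv2
uv=(np.array([[500.,250]])+.5)/8-.5+[250,140];print("knobtop",onz("top",uv,.114))
print(cv2.Rodrigues(env.state()['tcp_rot'])[0])
E
```

```text
[0.57105724 0.03323027 0.28407454] 0.0012896484390816504
hub [[0.57057524 0.03369037 0.084     ]]
[[ 2.10820313 -1.1823186 ]
 [ 1.73424051 -1.8226819 ]
 [ 1.53643536 -2.12082769]
 [ 1.43515466 -2.48620878]
 [ 0.90481186 -1.71422964]
 [ 0.85751201 -1.87829483]
 [ 1.35978212 -1.16920603]
 [ 1.0271755  -1.13326683]]
0.0 1.884 [0.55102561 0.09506662]
0.4 1.484 [0.5766871 0.097986 ]
0.8 1.084 [0.60145975 0.09068188]
1.2 0.684 [0.62143252 0.07430741]
1.6 0.284 [0.63345214 0.05144777]
2.0 -0.116 [0.63562097 0.02571198]
2.4 -0.516 [0.62759662 0.00116317]
2.8 -0.916 [ 0.61064594 -0.01832296]
3.2 -1.316 [ 0.58744507 -0.02966996]
knobtop [[ 0.60949866 -0.01767134  0.114     ]]
[[-9.12766417e-01  4.08481380e-01 -6.56459900e-04]
 [ 4.08481883e-01  9.12765740e-01 -1.12008767e-03]
 [ 1.41659149e-04 -1.29053039e-03 -9.99999157e-01]]
```

Lever starts at notch 7, with the case yaw about 0.284. I'll shut the fingers and travel high to the clockwise side of the knob.

>>> {"name": "apply_moves", "arguments": {"moves": [0.027,-0.051,0,-0.17,0.027,-0.051,0,-0.17,0.027,-0.051,0,-0.17,0.027,-0.051,0,-0.17,0.027,-0.051,0,-0.17,0.027,-0.051,0,-0.17,0.027,-0.051,0,-0.17,0.027,-0.051,0,-0.17,0.027,-0.051,0,-0.17,0.027,-0.051,0,-0.17], "claw": 0, "squeeze": 40}}

```text
time_s: 1.45
ee_pos: [0.5281, 0.0461, 0.229]
tcp_rot: [-2.777, -1.468, -0.002]
contact_force: [0.2, 0.2, 0.5]
width: -0.002
```

>>> {"name": "apply_moves", "arguments": {"moves": [0.025,-0.045,0,-0.16,0.026,-0.044,0,-0.16,0,0,0,0,0,0,0,0]}}

```text
time_s: 1.95
ee_pos: [0.5806, -0.0494, 0.2279]
tcp_rot: [-2.983, -0.982, -0.0]
contact_force: [0.6, 0.3, -0.3]
width: -0.001
```

```bash
cat >> h.py <<'E'
C=np.array([.5715,.0325]);YAW=.284
def rep():
    s=env.state();p=s['ee_pos'];R=cv2.Rodrigues(s['tcp_rot'])[0];d=p[:2]-C
    print("t",round(s['time_s'],2),"p",p.round(4),"rad",np.hypot(*d).round(4),"lev",round(YAW+1.6-np.arctan2(d[1],d[0]),3),"psi",np.arctan2(R[1,1],R[0,1]).round(3),"F",s['contact_force'].round(1))
E
python3 -c "
from h import *
rep()"
```

```text
t 1.95 p [ 0.5806 -0.0494  0.2279] rad 0.0824 lev 3.344 psi -0.935 F [ 0.6  0.3 -0.3]
```

>>> {"name": "apply_moves", "arguments": {"moves": [-0.0055,0.015,0,0,0,0,-0.045,0,0,0,-0.045,0,0,0,-0.03,0,0,0,-0.016,0,0,0,0,0]}}

```text
time_s: 2.7
ee_pos: [0.5718, -0.0226, 0.0913]
tcp_rot: [-2.976, -1.003, -0.008]
contact_force: [0.2, 0.5, 0.5]
width: -0.001
```

```bash
python3 -c "
from h import *
rep()
shot('side','s3.png',(275,385,150,240),7)"
```

```text
t 2.7 p [ 0.5718 -0.0226  0.0913] rad 0.0551 lev 3.449 psi -0.921 F [0.2 0.5 0.5]
```

View pics/s3.png

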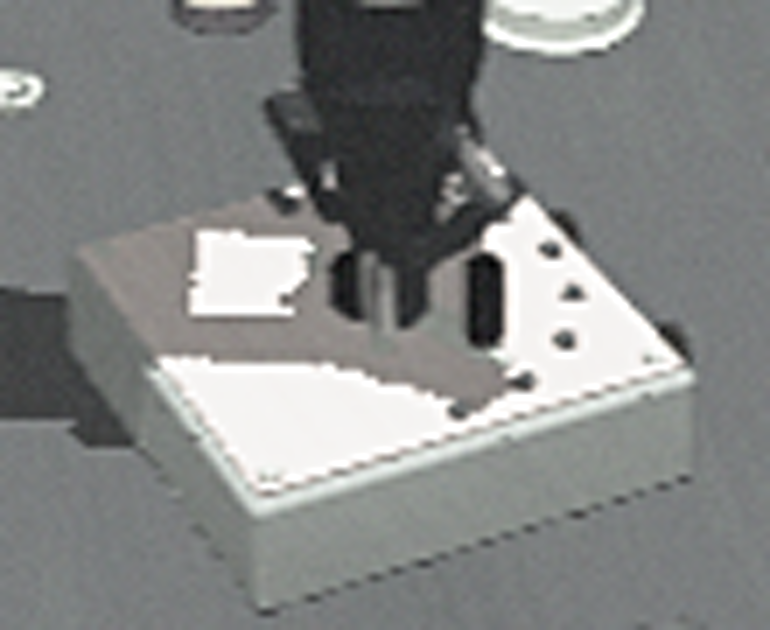

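The fingertip stands on the clockwise side of the knob, at crop (390,300) with the knob at (485,300), but too near the hub. I'll move it out and plan the sweep.

>>> {"name": "apply_moves", "arguments": {"moves": [0.003,-0.011,-0.002,0,0,0,0,0]}}

```text
time_s: 3.0
ee_pos: [0.5779, -0.0346, 0.0937]
tcp_rot: [2.975, 1.003, 0.018]
contact_force: [0.5, 0.7, -0.4]
width: -0.0
```

```bash
cat >> h.py <<'E'
def pt(L,r=.066): a=YAW+1.6-L; return C+r*np.array([np.cos(a),np.sin(a)])
def plan(Lend,n,off,r=.066,z=.088):
    """n rows from the present pose to finger angle Lend; face stays square to a knob at L+off"""
    s=env.state();p=s['ee_pos'];d=p[:2]-C;L0=YAW+1.6-np.arctan2(d[1],d[0]);R=cv2.Rodrigues(s['tcp_rot'])[0]
    psi=np.arctan2(R[1,1],R[0,1]); dpsi=(YAW+1.6-(Lend+off)-psi+np.pi/2)%np.pi-np.pi/2
    q=p[:2]; r0=np.hypot(*d)
    for i in range(1,n+1):
        t=pt(L0+(Lend-L0)*i/n, r0+(r-r0)*min(1,i/3)); print((t-q).round(4),end=' '); q=t
    print("dz",round(z-p[2],4),"roll/row",round(dpsi/n,3))
E
python3 -c "
from h import *
rep();plan(2.7,10,-.3)"
```

```text
t 3.0 p [ 0.5779 -0.0346  0.0937] rad 0.0674 lev 3.36 psi -0.92 F [ 0.5  0.7 -0.4]
[0.0043 0.001 ] [0.0042 0.0013] [0.0041 0.0016] [0.0041 0.0014] [0.004  0.0017] [0.0039 0.0019] [0.0038 0.0022] [0.0036 0.0024] [0.0035 0.0027] [0.0033 0.0029] dz -0.0057 roll/row 0.04
```

>>> {"name": "apply_moves", "arguments": {"moves": [0.0043,0.001,-0.002,0.02,0.0042,0.0013,-0.002,0.03,0.0041,0.0016,-0.001,0.03,0.0041,0.0014,0,0.03,0.004,0.0017,0,0.04,0.0039,0.0019,0,0.04,0.0038,0.0022,0,0.04,0.0036,0.0024,0,0.05]}}

```text
time_s: 4.0
ee_pos: [0.6107, -0.0225, 0.0895]
tcp_rot: [2.794, 1.433, 0.009]
contact_force: [-1.1, 0.6, 0.6]
width: 0.001
```

```bash
python3 -c "
from h import *
rep();plan(2.0,10,-.3)"
```

```text
t 4.0 p [ 0.6107 -0.0225  0.0895] rad 0.0676 lev 2.836 psi -0.623 F [-1.1  0.6  0.6]
[0.0041 0.0039] [0.0038 0.0042] [0.0034 0.0044] [0.0034 0.0044] [0.003  0.0046] [0.0026 0.0049] [0.0022 0.0051] [0.0018 0.0052] [0.0013 0.0054] [0.0009 0.0054] dz -0.0015 roll/row 0.081
```

>>> {"name": "apply_moves", "arguments": {"moves": [0.0041,0.0039,0,0.08,0.0038,0.0042,0,0.08,0.0034,0.0044,0,0.08,0.0034,0.0044,0,0.08,0.003,0.0046,0,0.08,0.0026,0.0049,0,0.08,0.0022,0.0051,0,0.08,0.0018,0.0052,0,0.08,0.0013,0.0054,0,0.08,0.0009,0.0054,0,0.08]}}

```text
time_s: 5.25
ee_pos: [0.6394, 0.0221, 0.0891]
tcp_rot: [1.964, 2.443, -0.005]
contact_force: [-0.1, -0.9, 0.8]
width: 0.003
```

```bash
python3 -c "
from h import *
rep();plan(1.15,10,-.3)
shot('side','s4.png',(275,385,150,240),7)"
```

```text
t 5.25 p [0.6394 0.0221 0.0891] rad 0.0687 lev 2.036 psi 0.216 F [-0.1 -0.9  0.8]
[-0.0003  0.0061] [-0.0008  0.006 ] [-0.0013  0.0058] [-0.0009  0.0058] [-0.0014  0.0057] [-0.0019  0.0055] [-0.0024  0.0053] [-0.0029  0.0051] [-0.0033  0.0048] [-0.0037  0.0045] dz -0.0011 roll/row 0.082
```

View pics/s4.png

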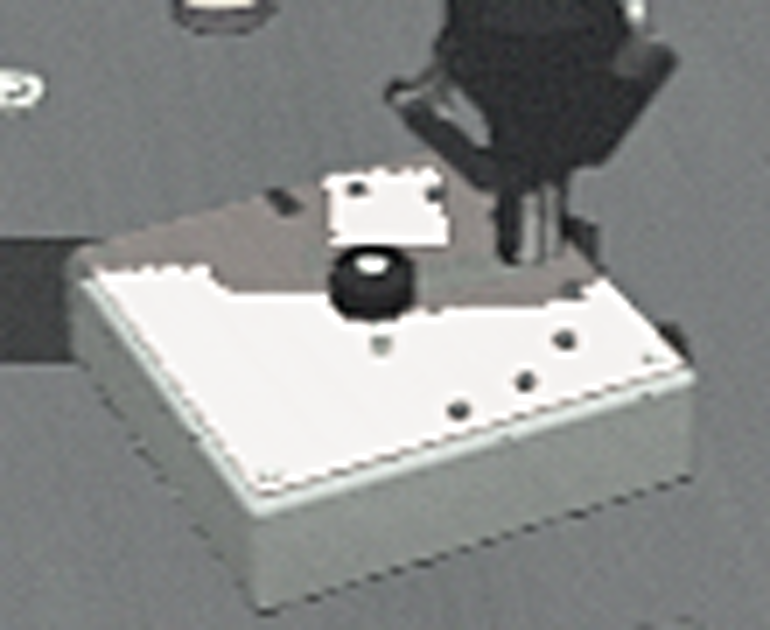

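The fingertip pushes the knob squarely, with the knob just behind the finger at about (508,230). It has left notch 5, so I continue.

>>> {"name": "apply_moves", "arguments": {"moves": [-0.0008,0.0061,0,0.08,-0.001,0.006,0,0.08,-0.0013,0.0058,0,0.08,-0.0011,0.0058,0,0.08,-0.0014,0.0057,0,0.08,-0.0019,0.0055,0,0.08,-0.0024,0.0053,0,0.08,-0.0029,0.0051,0,0.08,-0.0033,0.0048,0,0.08,-0.0037,0.0045,0,0.08]}}

```text
time_s: 6.55
ee_pos: [0.6246, 0.075, 0.0888]
tcp_rot: [0.816, 3.013, -0.002]
contact_force: [-0.2, -0.9, 0.1]
width: 0.001
```

```bash
python3 -c "
from h import *
rep();plan(.4,10,-.3)"
```

```text
t 6.55 p [0.6246 0.075  0.0888] rad 0.068 lev 1.209 psi 1.042 F [-0.2 -0.9  0.1]
[-0.0041  0.0037] [-0.0043  0.0033] [-0.0046  0.0029] [-0.0044  0.0031] [-0.0046  0.0027] [-0.0048  0.0023] [-0.005   0.0019] [-0.0051  0.0015] [-0.0052  0.0011] [-0.0053  0.0007] dz -0.0008 roll/row 0.074
```

>>> {"name": "apply_moves", "arguments": {"moves": [-0.0041,0.0037,0,0.07,-0.0043,0.0033,0,0.07,-0.0046,0.0029,0,0.07,-0.0044,0.0031,0,0.07,-0.0046,0.0027,0,0.07,-0.0048,0.0023,0,0.07,-0.005,0.0019,0,0.07,-0.0051,0.0015,0,0.07,-0.0052,0.0011,0,0.07]}}

```text
time_s: 7.68
ee_pos: [0.5877, 0.0981, 0.089]
tcp_rot: [-0.187, 3.102, 0.011]
contact_force: [1.3, 0.4, -1.5]
width: 0.002
```

```bash
python3 -c "
from h import *
rep();plan(.2,6,-.2)"
```

```text
t 7.67 p [0.5877 0.0981 0.089 ] rad 0.0676 lev 0.555 psi 1.692 F [ 1.3  0.4 -1.5]
[-0.004   0.0003] [-0.004   0.0001] [-0.004  -0.0002] [-0.0039  0.0001] [-0.0039 -0.0001] [-0.0039 -0.0003] dz -0.001 roll/row 0.032
```

>>> {"name": "apply_moves", "arguments": {"moves": [-0.004,0,0,0.03,-0.004,0,0,0.03,-0.003,0,0,0.03,-0.003,0,0,0.03,-0.002,0,0,0,0,0,0,0]}}

```text
time_s: 8.43
ee_pos: [0.5742, 0.0983, 0.0895]
tcp_rot: [-0.382, 3.075, 0.013]
contact_force: [0.5, 0.1, 0.2]
width: 0.002
```

```bash
python3 -c "
from h import *
rep()
shot('side','s5.png',(275,385,150,240),7)"
```

```text
t 8.43 p [0.5742 0.0983 0.0895] rad 0.0659 lev 0.354 psi 1.818 F [0.5 0.1 0.2]
```

View pics/s5.png

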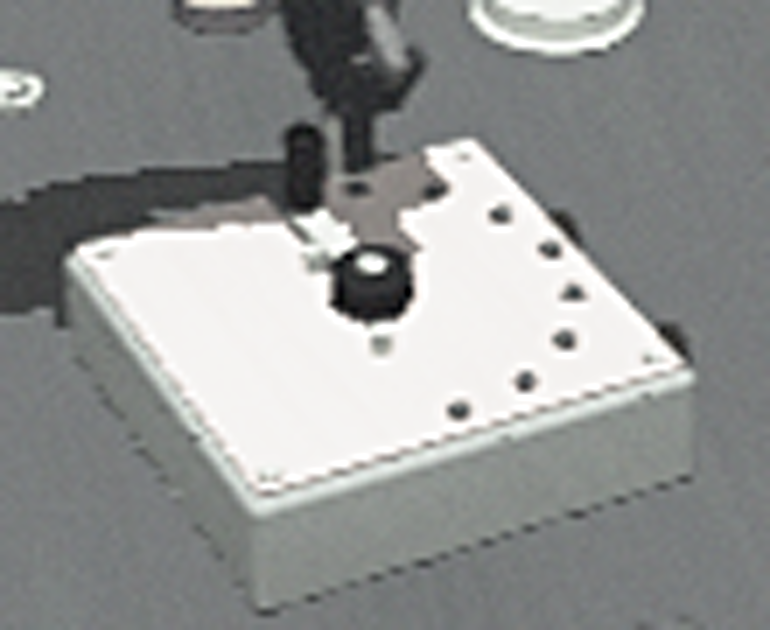

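The knob is at the off bar and the arm lies against the off peg, though no force is felt yet. I'll press on lightly to confirm the stop and dwell there.

>>> {"name": "apply_moves", "arguments": {"moves": [-0.002,0,0,0,-0.002,-0.0005,0,0,-0.002,-0.0005,0,0]}}

```text
time_s: 8.85
ee_pos: [0.574, 0.0981, 0.0902]
tcp_rot: [-0.379, 3.057, 0.014]
contact_force: [10.8, 1.8, -8.0]
width: 0.001
```

```bash
python3 -c "
from h import *
rep()"
```

```text
t 8.85 p [0.574  0.0981 0.0902] rad 0.0657 lev 0.351 psi 1.818 F [10.8  1.8 -8. ]
```

Firm contact: the lever doesn't give at 10.8 N, so it's at the off stop. I'll dwell, back off, lift and cross to the other side.

>>> {"name": "apply_moves", "arguments": {"moves": [0,0,0,0,0,0,0,0,0,0,0,0,0,0,0,0,0.006,0,0,0,0.004,0,0,0,0,0,0.03,0,0,0,0.03,0,0,0,0,0,0,0,0,0]}}

```text
time_s: 10.1
ee_pos: [0.5828, 0.0978, 0.1491]
tcp_rot: [-0.382, 3.064, 0.015]
contact_force: [0.2, -0.0, -0.4]
width: 0.001
```

```bash
python3 -c "
from h import *
rep()"
```

```text
t 10.1 p [0.5828 0.0978 0.1491] rad 0.0663 lev 0.485 psi 1.819 F [ 0.2 -0.  -0.4]
```

>>> {"name": "apply_moves", "arguments": {"moves": [-0.025,-0.006,0,0,-0.024,-0.006,0,0,-0.023,-0.005,0,0,0,0,0,0,0,0,0,0]}}

```text
time_s: 10.72
ee_pos: [0.5058, 0.0803, 0.1411]
tcp_rot: [-0.383, 3.075, 0.017]
contact_force: [0.5, 0.5, 0.1]
width: 0.004
```

```bash
python3 -c "
from h import *
rep();shot('side','s6.png',(275,385,130,220),7)"
```

```text
t 10.72 p [0.5058 0.0803 0.1411] rad 0.0813 lev -0.629 psi 1.818 F [0.5 0.5 0.1]
```

View pics/s6.png

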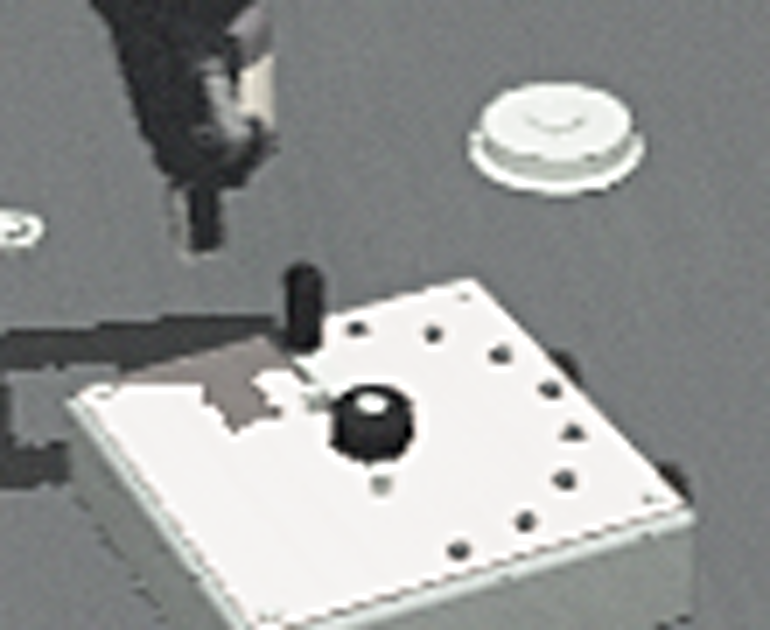

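The knob stands at off (303,305), and the fingertip is on its counter-clockwise side, above the face. I'll descend.

>>> {"name": "apply_moves", "arguments": {"moves": [0.01,-0.007,0,0,0,0,-0.03,0,0,0,-0.02,0,0,0,0,0,0,0,0,0]}}

```text
time_s: 11.4
ee_pos: [0.5218, 0.0718, 0.0914]
tcp_rot: [-0.382, 3.072, 0.015]
contact_force: [-0.7, -0.6, 0.4]
width: 0.004
```

```bash
python3 -c "
from h import *
rep();plan(.1,10,.35)"
```

```text
t 11.4 p [0.5218 0.0718 0.0914] rad 0.0634 lev -0.589 psi 1.818 F [-0.7 -0.6  0.4]
[0.0022 0.0039] [0.0025 0.0038] [0.0028 0.0037] [0.0036 0.0028] [0.0038 0.0025] [0.0039 0.0023] [0.0041 0.002 ] [0.0042 0.0017] [0.0043 0.0014] [0.0044 0.0011] dz -0.0034 roll/row -0.038
```

>>> {"name": "apply_moves", "arguments": {"moves": [0.0022,0.0039,-0.001,0,0.0025,0.0038,-0.001,-0.02,0.0028,0.0037,0,-0.04,0.0036,0.0028,0,-0.04,0.0038,0.0025,0,-0.04,0.0039,0.0023,0,-0.04,0.0041,0.002,0,-0.04,0.0042,0.0017,0,-0.04,0.0043,0.0014,0,-0.04,0.0044,0.0011,0,-0.04]}}

```text
time_s: 12.65
ee_pos: [0.5595, 0.0982, 0.0934]
tcp_rot: [0.166, 3.091, -0.007]
contact_force: [-5.2, -2.7, 1.0]
width: -0.001
```

```bash
python3 -c "
from h import *
rep();plan(.8,10,.35)"
```

```text
t 12.65 p [0.5595 0.0982 0.0934] rad 0.0668 lev 0.133 psi 1.464 F [-5.2 -2.7  1. ]
[0.0044 0.0004] [0.0044 0.0001] [ 0.0044 -0.0002] [ 0.0044 -0.0002] [ 0.0044 -0.0005] [ 0.0043 -0.0008] [ 0.0043 -0.0011] [ 0.0042 -0.0014] [ 0.0041 -0.0017] [ 0.004  -0.0019] dz -0.0054 roll/row -0.073
```

>>> {"name": "apply_moves", "arguments": {"moves": [0.0044,0.0004,-0.001,-0.07,0.0044,0.0001,-0.001,-0.07,0.0044,-0.0002,-0.001,-0.07,0.0044,-0.0002,0,-0.07,0.0044,-0.0005,0,-0.07,0.0043,-0.0008,0,-0.07,0.0043,-0.0011,0,-0.07,0.0042,-0.0014,0,-0.07,0.0041,-0.0017,0,-0.07,0.004,-0.0019,0,-0.07]}}

```text
time_s: 13.9
ee_pos: [0.6006, 0.0966, 0.0933]
tcp_rot: [1.259, 2.844, -0.029]
contact_force: [-0.1, -1.0, -0.1]
width: 0.002
```

```bash
python3 -c "
from h import *
rep();plan(1.4,9,.35)"
```

```text
t 13.9 p [0.6006 0.0966 0.0933] rad 0.0704 lev 0.739 psi 0.737 F [-0.1 -1.  -0.1]
[ 0.0039 -0.0036] [ 0.0036 -0.0038] [ 0.0032 -0.004 ] [ 0.0038 -0.0031] [ 0.0035 -0.0033] [ 0.0033 -0.0036] [ 0.003  -0.0038] [ 0.0027 -0.004 ] [ 0.0024 -0.0042] dz -0.0053 roll/row -0.067
```

>>> {"name": "apply_moves", "arguments": {"moves": [0.0037,-0.004,-0.001,-0.06,0.0034,-0.0042,-0.001,-0.06,0.003,-0.0044,0,-0.06,0.0036,-0.0034,0,-0.06,0.0033,-0.0036,0,-0.06,0.0031,-0.0038,0,-0.06,0.0028,-0.004,0,-0.06,0.0025,-0.0042,0,-0.06]}}

```text
time_s: 14.9
ee_pos: [0.6276, 0.0712, 0.0936]
tcp_rot: [1.926, 2.452, -0.029]
contact_force: [-1.3, 2.1, -0.1]
width: 0.0
```

```bash
python3 -c "
from h import *
rep();plan(1.6,4,.35)
shot('top','t7.png',(250,350,140,225),8)"
```

```text
t 14.9 p [0.6276 0.0712 0.0936] rad 0.0682 lev 1.28 psi 0.239 F [-1.3  2.1 -0.1]
[ 0.0023 -0.005 ] [ 0.0019 -0.0051] [ 0.0014 -0.0052] [ 0.0017 -0.005 ] dz -0.0056 roll/row -0.076
```

View pics/t7.png

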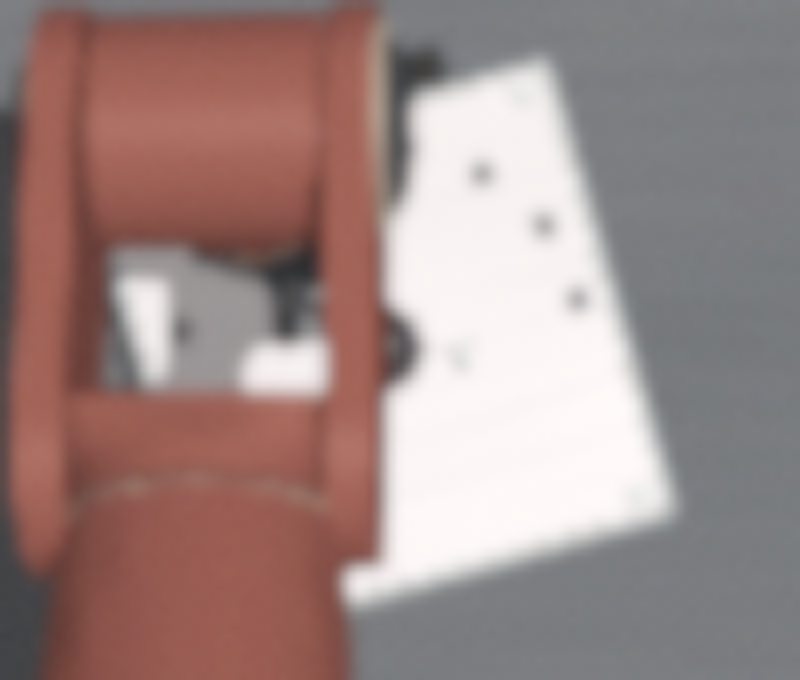

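The arm hides the dial from above. By geometry the lever is at notch 4 and just starting to leave it, so I'll go a bit further in small steps.

>>> {"name": "apply_moves", "arguments": {"moves": [0.002,-0.005,-0.001,-0.06,0.0015,-0.0045,0,-0.06,0.001,-0.003,0,-0.05,0,0,0,0,0,0,0,0]}}

```text
time_s: 15.58
ee_pos: [0.6327, 0.0637, 0.0939]
tcp_rot: [2.135, 2.281, -0.022]
contact_force: [0.3, 0.8, 1.0]
width: -0.001
```

```bash
python3 -c "
from h import *
rep();plan(1.6,4,.35)
shot('side','s8.png',(275,385,150,240),7)"
```

```text
t 15.57 p [0.6327 0.0637 0.0939] rad 0.0687 lev 1.413 psi 0.066 F [0.3 0.8 1. ]
[ 0.0006 -0.0033] [ 0.0004 -0.0033] [ 0.0002 -0.0032] [ 0.0009 -0.0029] dz -0.0059 roll/row -0.033
```

View pics/s8.png

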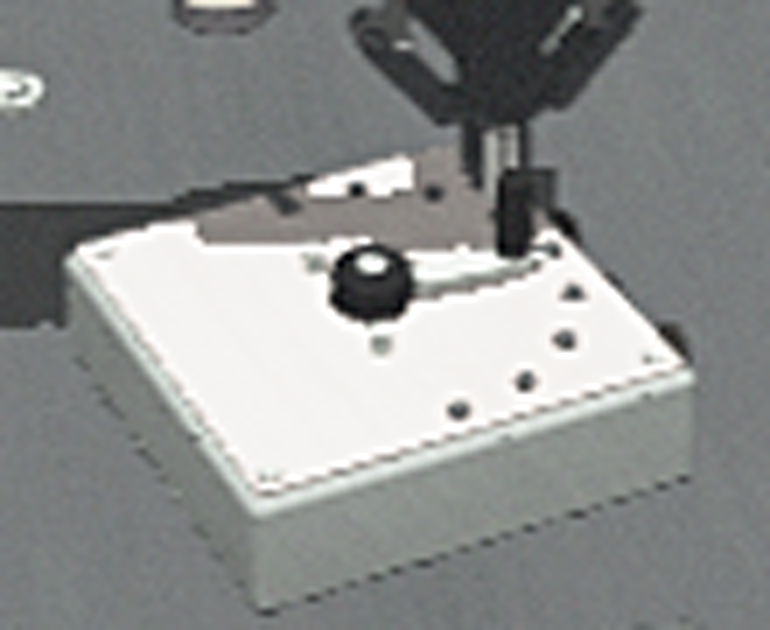

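The pointer is just past stud 4 at (551,250), about 1.7 rad. I'll push roughly 9 mm more to pass half-way.

>>> {"name": "apply_moves", "arguments": {"moves": [0.0006,-0.0033,-0.001,-0.03,0.0004,-0.0033,0,-0.03,0.0002,-0.003,0,-0.03,0,0,0,0,0,0,0,0]}}

```text
time_s: 16.25
ee_pos: [0.6346, 0.0528, 0.0934]
tcp_rot: [2.241, 2.175, -0.023]
contact_force: [0.8, 0.1, -1.2]
width: 0.0
```

```bash
python3 -c "
from h import *
rep()
shot('side','s9.png',(275,385,150,240),7)"
```

```text
t 16.25 p [0.6346 0.0528 0.0934] rad 0.0662 lev 1.572 psi -0.03 F [ 0.8  0.1 -1.2]
```

View pics/s9.png

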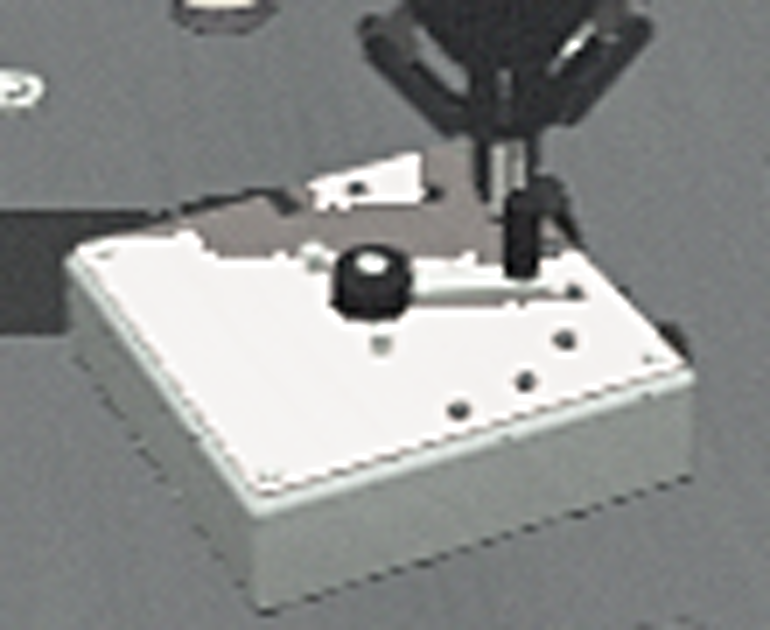

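The pointer is at stud 5 (573,292), with studs 6, 7 and 8 beyond it. The lever has seated, with no contact force. I'll back away and lift.

>>> {"name": "apply_moves", "arguments": {"moves": [0,0.006,0,0,0,0.008,0,0,0,0.004,0.01,0,0,0,0.04,0,0,0,0.05,0,-0.03,0.04,0.03,0,-0.04,0.045,0,0,-0.04,0.045,0,0,-0.04,0.045,0,0,0,0,0,0]}}

```text
time_s: 17.55
ee_pos: [0.4801, 0.2545, 0.2348]
tcp_rot: [2.238, 2.175, -0.008]
contact_force: [-0.3, -0.5, -0.9]
width: -0.001
```

>>> {"name": "apply_moves", "arguments": {"moves": [-0.03,0.05,0,0,-0.03,0.05,0,0,-0.03,0.05,0,0,0,0,0,0,0,0,0,0]}}

```text
time_s: 18.18
ee_pos: [0.3909, 0.4073, 0.2388]
tcp_rot: [2.239, 2.168, 0.001]
contact_force: [-0.0, -0.7, -0.4]
width: 0.004
```

```bash
python3 -c "
from h import *
rep()
shot('top','t10.png',(170,370,110,260),4)"
```

```text
t 18.18 p [0.3909 0.4073 0.2388] rad 0.4161 lev -0.136 psi -0.032 F [-0.  -0.7 -0.4]
```

View pics/t10.png

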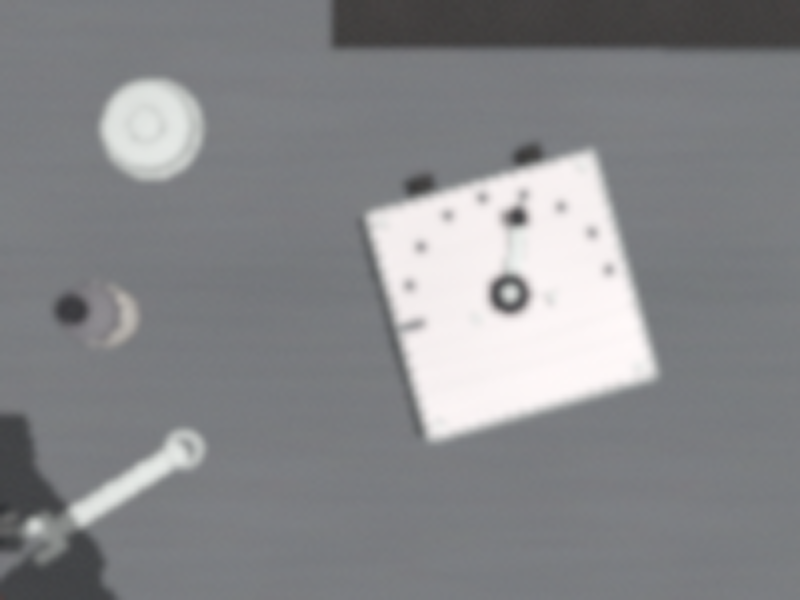

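The knob is at (516,216), with its pointer on the fifth stud from off (523,194) and three studs beyond. The bottle, wheel and wrench are where they were, so I'll hand in.

```bash
python3 -c "
from workcell import env
env.hand_in();print(env.state()['time_s'])"
```

```text
the job is handed in; nothing more can be done
the job is handed in; nothing more can be done
```

The selector lever is seated in its fifth notch and the job is handed in, at about 18 s on the robot's clock.

- **To off:** the lever started in notch 7. I pushed it counter-clockwise with the shut fingertips to the off stop. It did not move under 10.8 N there. It rested at the stop for well over a second, counting the time I took crossing to the other side.
- **To the fifth notch:** I pushed it clockwise in small steps, checking from notch 4 on in pictures, until it clicked into the fifth notch, then backed away.
- **Last checks:** the final top picture shows the pointer on stud 5, with three studs beyond it. The arm was well clear of the controller and read under 1 N. The bottle, wheel and wrench look unmoved by eye; I did not measure them.
- **Small deviations:** the radius and height drifted a few mm during the pushes, and the top view was blocked while pushing clockwise, so I judged those steps from the side camera. No check failed.

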